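Find the roller case whose lid binds and store the rollers, chocked, in the sound one

ROBOT

A 6-joint arm with a two-finger parallel gripper is mounted at the origin on the work surface; the furniture and walls round the work are solid. World frame = base frame: x ahead of the robot, y to its left, z up, the work surface at z = 0. Lengths are in m, angles in degrees, forces in N, time in s.
With the tool pointing down it reaches from about 0.3 to 0.75 m from the base axis. Payload 8.5 kg.
Tool frame: the origin (TCP) lies at the very end of the fingers, on their centre line; the grasp point (between the pads) lies 19 mm behind it; z points along the fingers, y is the line along which they close (so a half turn about z gives the same grasp; the last joint's range is limited). The gripper opens to 85 mm and grips with 20 to 120 N. Pads are 22 mm wide; open, the fingers measure 114 mm over their backs; the gripper's body (76 mm by 85 mm) begins 54 mm behind the grasp point. The pads swing forward as they close: fully open they stand 13 mm farther back than shut.
Start: joints at [56.19, 21.807, 74.336, -0, 83.858, -12.336], TCP at [0.201, 0.512, 0.231] pointing down, gripper open.
Joint ranges: [-178.18, 178.18], [-50.72, 133.34], [12.68, 142.11], [-81.47, 261.47], [9.98, 163.14], [-165.26, 165.26]. Speed limits (degrees/s): [136.94, 136.94, 180, 180, 180, 180].

INTERFACE

Orientations are given as a 3x3 rotation matrix whose columns are the frame's x, y, z axes.
In Python, from rig import env, imaging gives the robot as it stands. The module is installed in compiled form; this text tells all that it offers.
- The arm moves only by the tool arm_command, never from a script. Its arguments are lists of equal length, an entry for each row: "turn": the turn, a rotation vector about the tool's x, y, z in units of 5 degrees (1.0 is 5 degrees), a list of three; "xyz": the shift along the tool's x, y, z in units of 50 mm (1.0 is 50 mm), a list of three; "claw": the finger opening in mm, from 0 to 85.4. A call has 1 to 12 rows; each row shifts and turns the commanded pose from where the row before left it, along the tool's axes as they then stand; what a row does not reach is not made up. A row lasts 1/10 s, in which the tool goes at most 50 mm and 8.59 degrees, less where a joint would pass 70% of its speed; a pose out of reach is approached as far as the arm can. A call is refused whole if a number of a shift passes 1 or a number of a turn 1, either way. A call with a gripper value outside its range is refused whole. The fingers move at their own pace and stop on an object; "squeeze" is the grip in N (left out, the last holds). Time passes only in rows, so rows that do not move let the fingers close. It gives the time, the measured TCP pose, the force, the opening and the grip force at its end, in the units of the state.
- env.observe(): the state, without advancing time (a new reading comes with each control period).
- imaging.get_image(name): name is "scene" or "side" or "wrist"; returns (picture, depth): 420x560x3 uint8, blue, green, red; 420x560 float32, m along the optical axis (not along the pixel's ray), 0 where there is no reading.
- imaging.camera_info(name): a dict with "camera_matrix" (3x3 intrinsics, pixels), "rvec" (rotation vector, rad) and "tvec" (3), from world to camera coordinates, as OpenCV has them. Camera axes: x right, y down, z forward; pixel columns grow to the right and rows downward; lengths in m; the calibration is good to about 2 mm. A picture is of the moment at which its call begins: read the wrist's pose just before it. camera_info takes no time and is no camera call; for the wrist camera it gives the pose at the moment of the call.
- env.close_job(): hands the job in; it is judged then, once.
The state is a dict: "time_s": time; "q": joint angles; "qvel": joint speeds; "joint_efforts": joint torques, N m; "position": TCP position; "tool_rot": TCP orientation; "ft_force": force on the tool from outside, world axes, zero at the start; "wrist_torque": the same for the moment, N m; "grip_width": finger opening in m; "gripper_force": force on a finger pad.
Only numpy, scipy, OpenCV 4.12 (cv2) and the standard library are available. Lean on these libraries where they do the work, as an engineer would, in place of code of your own. Each camera call takes 0.05 s, during which the arm holds its last target. There are 200 camera calls.

TASK

Swing the lids of both roller cases up as far as they will go, leaving both up to compare them: one swings freely past upright, the other binds about half-way. In the case with the free lid, first lay the chock along the lower, open end of the sloping floor, then lay every roller on the floor on its uphill side, parallel to the chock, so that they rest against it and cannot roll out. Finish with both lids fully shut and the binding case empty.

Things in the scene. Friction and masses are not known exactly. Their poses are not given: they have to be found in the camera images.
- case_a: grey roller case, 124 mm deep (x), 200 wide (y); both look alike. Origin: centre of its underside, x away from its front, z up. Walls 4 mm thick, 74 high at front, back and +y end; the -y end is open. The floor falls 9 degrees to the open -y end (top 18 mm above the origin at the middle): rollers laid along x roll out unless chocked. Lid hinged on the back (+x) wall. Fixed on a 10 mm board
- lid_a (a joint): hinge of the aluminium lid of case_a, rad: 0 shut, grows as it lifts; it stays at any angle (about 2 N at the handle moves it) and may start slightly ajar. One of the two lids swings freely to 1.75; the other one binds and stops dead at about 0.7. Which is which cannot be seen
- lid_a_handle (a point): middle of that lid's handle, a black horizontal bar 16 mm thick and 32 mm long parallel to the hinge, 30 mm beyond the lid's front edge on a 12 mm wide stem. Shut, it is 87 mm above the table; it can be pinched by its two ends, so that it turns between the pads as the lid swings
- lid_a_hinge (a point): middle of that lid's hinge line (parallel to the case's y), 154 mm from the handle; the lid is 200 mm wide
- case_b: grey roller case, 124 mm deep (x), 200 wide (y); both look alike. Origin: centre of its underside, x away from its front, z up. Walls 4 mm thick, 74 high at front, back and +y end; the -y end is open. The floor falls 9 degrees to the open -y end (top 18 mm above the origin at the middle): rollers laid along x roll out unless chocked. Lid hinged on the back (+x) wall. Fixed on a 10 mm board
- lid_b (a joint): hinge of the aluminium lid of case_b, rad: 0 shut, grows as it lifts; it stays at any angle (about 2 N at the handle moves it) and may start slightly ajar. One of the two lids swings freely to 1.75; the other one binds and stops dead at about 0.7. Which is which cannot be seen
- lid_b_handle (a point): middle of that lid's handle, a black horizontal bar 16 mm thick and 32 mm long parallel to the hinge, 30 mm beyond the lid's front edge on a 12 mm wide stem. Shut, it is 87 mm above the table; it can be pinched by its two ends, so that it turns between the pads as the lid swings
- lid_b_hinge (a point): middle of that lid's hinge line (parallel to the case's y), 154 mm from the handle; the lid is 200 mm wide
- roller_0_center (a point): centre of a black rubber roller, a cylinder 100 mm long and 32 mm thick, 150 g, its axis along its own x; it lies on the table and rolls. Two or three rollers are present, the others absent
- roller_1_center (a point): centre of a black rubber roller, a cylinder 100 mm long and 32 mm thick, 150 g, its axis along its own x; it lies on the table and rolls. Two or three rollers are present, the others absent
- roller_2_center (a point): centre of a black rubber roller, a cylinder 100 mm long and 32 mm thick, 150 g, its axis along its own x; it lies on the table and rolls. Two or three rollers are present, the others absent
- chock_center (a point): centre of the wooden chock, 19 mm above its underside: a foot 84 mm long (its x), 36 mm wide (y) and 9 mm high with a central rib over its whole length, 14 mm thick and up to 38 mm high, to take hold of; alike both ways round; 200 g. On the case floor with its length along the case's x it does not slide, and the rollers come to rest against its uphill side
There are look-alikes about, which are no part of the job. What is shaped like the part that bears roller_0_center but turquoise is not meant.

How it is judged (in metres and radians):
On the way, in this order (a step that is already met when the one before it is completed fails the run):
1. both lids stand open as far as they go (the free one past 1.35 rad, the binding one past 0.55 rad) at the same time (value of joint lid_a above 1.35 rad and value of joint lid_b above 0.55 rad), for 0.2 s.
2. the chock lies released along the lower end of the floor of the case with the free lid, before any roller is there (x of chock_center in the frame of case_a between -0.03 and 0.03 m and y of chock_center in the frame of case_a between -0.1 and -0.035 m and z of chock_center in the frame of case_a between 0.018 and 0.045 m and angle between the x axis of chock_center and the x axis of case_a, either way round below 0.3 rad and angle between chock_center's own z axis and vertical below 0.25 rad and horizontal distance between each of roller_0_center, roller_1_center, roller_2_center and case_a above 0.13 m and contact force between the fingers and chock below 0.1 N), for 0.2 s.
At the end, for the whole second after the job is handed in: Both lids shut (below 0.06 rad). In the free-lid case the chock stands on its foot at case y -0.10 to -0.035 m and every roller lies at rest on the floor uphill of it (case y -0.07 to 0.095 m); all within 30 mm of case x 0 and 0.3 rad of parallel to it. No roller in the other case (value of joint each of lid_a, lid_b below 0.06 rad and x of chock_center in the frame of case_a between -0.03 and 0.03 m and y of chock_center in the frame of case_a between -0.1 and -0.035 m and z of chock_center in the frame of case_a between 0.018 and 0.045 m and angle between the x axis of each of chock_center, roller_0_center, roller_1_center, roller_2_center and the x axis of case_a, either way round below 0.3 rad and angle between chock_center's own z axis and vertical below 0.25 rad and x of roller_0_center in the frame of case_a between -0.03 and 0.03 m and y of roller_0_center in the frame of case_a between -0.07 and 0.095 m and z of roller_0_center in the frame of case_a between 0.015 and 0.055 m and linear speed of each of roller_0, roller_1, roller_2 below 0.02 m/s and x of roller_1_center in the frame of case_a between -0.03 and 0.03 m and y of roller_1_center in the frame of case_a between -0.07 and 0.095 m and z of roller_1_center in the frame of case_a between 0.015 and 0.055 m and x of roller_2_center in the frame of case_a between -0.03 and 0.03 m and y of roller_2_center in the frame of case_a between -0.07 and 0.095 m and z of roller_2_center in the frame of case_a between 0.015 and 0.055 m and horizontal distance between each of roller_0_center, roller_1_center, roller_2_center and case_b above 0.1 m); the robot touches nothing.
Of roller_0, roller_1, roller_2 only 2 to 3 are there at a start; the rules pass over those that are not, and their reading is None.
Once in a run the grip may slacken for a moment while it holds something.
It also fails if it takes over 210 s, if anything falls off the work surface, if the arm or the gripper's body presses on something with over 40 N, if the wrist force passes 120 N, or if a joint passes its speed limit or range.

## Working session

There is one attempt and no reset: what is moved stays moved. The work goes in short steps, Python scripts to look and compute and a tool call to move; the robot and the scene stay as the last step left them, time stands still between calls to the robot, and variables do not carry over. Pictures are saved under pics/ and viewed, at most 14 in all, crops included, and the job is handed in when it is done.

Besides the shell and the picture viewer there is one more tool, called after "Call:" by a JSON object that holds its "method" and its "body". arm_command: Moves the arm, as the interface text tells. Its arguments: {"type":"object","properties":{"turn":{"type":"array"},"xyz":{"type":"array"},"claw":{"type":"array"},"squeeze":{"type":"number"}},"required":["turn","xyz","claw"]}

```bash
mkdir -p pics; cat > h.py <<'E'
import numpy as np, cv2
from rig import env, imaging
def cam(n):
    c=imaging.camera_info(n); R=cv2.Rodrigues(np.array(c["rvec"],float))[0]
    return np.array(c["camera_matrix"]),R,np.array(c["tvec"],float).ravel()
def grab(n):
    c=cam(n); im,d=imaging.get_image(n); return im,d,c
def cloud(d,c):
    K,R,t=c; v,u=np.mgrid[:d.shape[0],:d.shape[1]]
    p=np.stack([(u-K[0,2])/K[0,0]*d,(v-K[1,2])/K[1,1]*d,d],-1)
    return (p-t)@R
def st():
    s=env.observe(); print("t",round(s["time_s"],2),"p",np.round(s["position"],4),"F",np.round(s["ft_force"],1),"w",round(s["grip_width"],4),"gf",round(s["gripper_force"],1)); print(np.round(s["tool_rot"],3).tolist()); print("q",np.round(s["q"],1)); return s
E
python3 - <<'E'
from h import *
st()
a=[]
for n in("scene","side","wrist"):
    im,d,c=grab(n); cv2.imwrite(f"pics/{n}0.png",im); np.savez(f"{n}0.npz",im=im,d=d,P=cloud(d,c))
    print(n,(-c[1].T@c[2]).round(3), c[1][2].round(3))
E
```

```text
t 0.0 p [0.2012 0.5116 0.2307] F [0.5 0.5 0.2] w 0.0853 gf 0.0
[[-0.931, 0.366, -0.001], [0.366, 0.931, -0.001], [0.0, -0.001, -1.0]]
q [ 56.2  21.8  74.4  -0.   83.9 -12.3]
scene [-0.327 -0.735  1.241] [ 0.495  0.467 -0.733]
side [0.252 1.113 1.1  ] [ 0.131 -0.735 -0.665]
wrist [0.127 0.543 0.374] [ 0.293 -0.117 -0.949]
```

View pics/scene0.png

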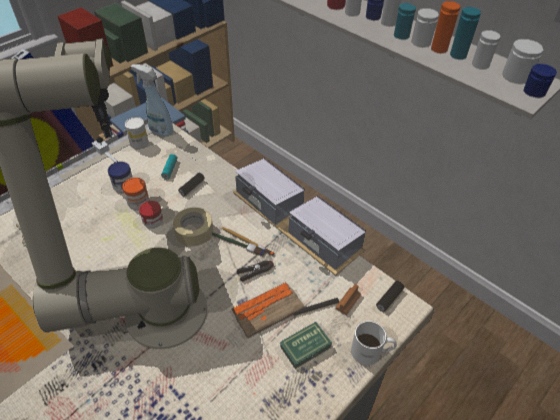

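View pics/side0.png

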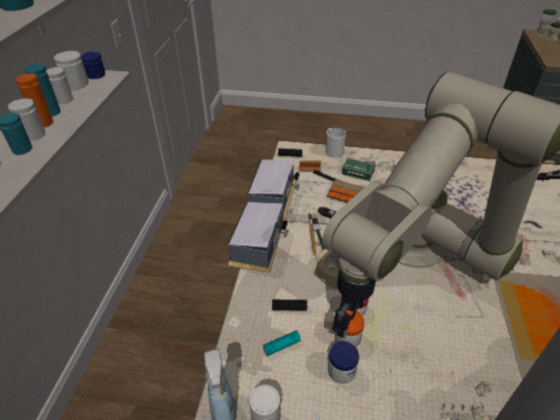

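Scene: two cases with lids at about (270,190) and (326,232). Black rollers are at (191,184) and (390,295), the chock at (347,298), and the turquoise decoy at (169,166).

```bash
python3 - <<'E'
from h import *
for n in("scene","side"):
    z=np.load(n+"0.npz"); P=z["P"]; im=z["im"]; hsv=cv2.cvtColor(im,cv2.COLOR_BGR2HSV).astype(int)
    print("==",n)
    X,Y,Z=P[...,0],P[...,1],P[...,2]
    ok=(z["d"]>0)&(X>0.2)&(X<0.95)&(abs(Y)<0.75)
    ms={"dark":ok&(hsv[...,2]<60)&(Z>0.008)&(Z<0.13),
        "wood":ok&(Z>0.01)&(Z<0.06)&(hsv[...,1]>110)&(hsv[...,0]<20),
        "lid":ok&(Z>0.078)&(Z<0.13)&(X>0.45)&(Y<.4)&(hsv[...,2]>100)}
    for k,m in ms.items():
        nn,L,S,C=cv2.connectedComponentsWithStats(m.astype(np.uint8))
        for i in range(1,nn):
            if S[i,4]<25: continue
            p=P[L==i]; r=cv2.minAreaRect((p[:,:2]*1000).astype(np.float32))
            print(k,C[i].round(),S[i,4],"c",np.round(r[0]),"sz",np.round(r[1]),"a",round(r[2],1),"z",np.percentile(p[:,2],[2,50,98]).round(3))
            if k=="lid" and S[i,4]>300:
                A=np.c_[p[:,:2],np.ones(len(p))]; 
                print("  plane",np.linalg.lstsq(A,p[:,2],rcond=None)[0].round(3), cv2.boxPoints(r).round().tolist())
    K=4
im=cv2.imread("pics/scene0.png")[140:340,130:450]; cv2.imwrite("pics/c1.png",cv2.resize(im,None,fx=2.5,fy=2.5,interpolation=cv2.INTER_CUBIC))
E
```

```text
== scene
dark [192. 184.] 189 c [359. 321.] sz [100.  30.] a 7.9 z [0.014 0.027 0.037]
dark [247. 191.] 35 c [421. 122.] sz [87. 24.] a 73.0 z [0.05  0.114 0.119]
dark [306. 235.] 35 c [ 404. -156.] sz [22. 29.] a 42.2 z [0.105 0.114 0.121]
dark [244. 270.] 39 c [244. -61.] sz [ 7. 44.] a 60.4 z [0.009 0.015 0.021]
dark [252. 274.] 55 c [252. -92.] sz [11. 80.] a 72.7 z [0.009 0.015 0.022]
dark [391. 295.] 301 c [ 470. -425.] sz [104.  29.] a 3.7 z [0.021 0.029 0.035]
dark [318. 306.] 53 c [ 300. -295.] sz [10. 75.] a 61.2 z [0.008 0.014 0.019]
dark [368. 340.] 177 c [ 309. -465.] sz [34. 51.] a 44.7 z [0.029 0.034 0.038]
wood [275. 294.] 394 c [ 244. -188.] sz [49. 96.] a 75.2 z [0.012 0.019 0.029]
wood [348. 296.] 132 c [ 378. -339.] sz [83. 22.] a 8.1 z [0.01  0.037 0.043]
lid [270. 180.] 1392 c [506.  92.] sz [204. 125.] a 85.6 z [0.087 0.098 0.108]
  plane [-0.151  0.009  0.174] [[436.0, -5.0], [560.0, -15.0], [576.0, 189.0], [451.0, 199.0]]
lid [329. 221.] 1658 c [ 507. -156.] sz [115. 205.] a 0.1 z [0.087 0.098 0.107]
  plane [-0.149  0.004  0.174] [[450.0, -53.0], [450.0, -25
[... 781 characters left out ...]
 [97. 25.] a 9.0 z [0.013 0.028 0.035]
dark [334. 363.] 50 c [221. 519.] sz [10. 48.] a 42.0 z [0.06  0.075 0.084]
wood [310. 165.] 174 c [ 372. -328.] sz [79. 40.] a 9.2 z [0.01  0.022 0.042]
wood [341. 193.] 257 c [ 244. -189.] sz [61. 89.] a 80.4 z [0.011 0.019 0.028]
wood [312. 238.] 40 c [320.  55.] sz [ 8. 89.] a 11.7 z [0.01  0.013 0.017]
lid [269. 177.] 1003 c [ 501. -155.] sz [209. 108.] a 87.8 z [0.088 0.099 0.108]
  plane [-0.153  0.004  0.176] [[443.0, -258.0], [551.0, -262.0], [559.0, -53.0], [451.0, -49.0]]
lid [254. 225.] 1467 c [502.  92.] sz [208. 116.] a 86.2 z [0.088 0.099 0.108]
  plane [-0.152  0.008  0.174] [[437.0, -8.0], [553.0, -16.0], [567.0, 192.0], [451.0, 199.0]]
```

View pics/c1.png

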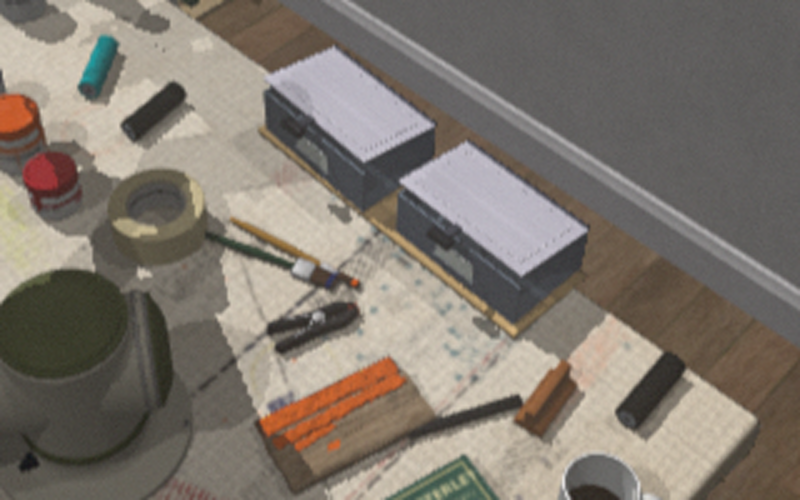

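Call:
{"method": "arm_command", "body": {"turn": [[0,0,-1],[0,0,-1],[0,0,-1],[0,0,-0.4],[0,0,0],[0,0,0],[0,0,0],[0,0,0],[0,0,0],[0,0,0],[0,0,0],[0,0,0]], "xyz": [[0,0,0],[0,0,0],[0,0,0],[-0.5,-1,0],[-0.5,-1,0],[-0.5,-1,0],[-0.5,-1,0],[-0.5,-1,0],[-0.5,-1,0],[-0.5,-1,0],[-0.5,-0.9,0],[0,0,0]], "claw": [60,60,60,60,60,60,60,60,60,60,60,60]}}

```text
time_s: 1.35
position: [0.3544, 0.1367, 0.2313]
tool_rot: [[-0.996, 0.087, 0.001], [0.087, 0.996, -0.001], [-0.001, -0.001, -1.0]]
ft_force: [-0.5, 0.1, -0.2]
grip_width: 0.0601
gripper_force: 0.0
```

```bash
cat >> h.py <<'E'
def lids(n,y0,y1,zlo=.08,zhi=.2):
    """fit lid plane & edges in cloud"""
def blobs(P,m,mn=25):
    nn,L,S,C=cv2.connectedComponentsWithStats(m.astype(np.uint8))
    for i in range(1,nn):
        if S[i,4]<mn: continue
        p=P[L==i]; r=cv2.minAreaRect((p[:,:2]*1000).astype(np.float32))
        print(C[i].round(),S[i,4],"c",np.round(r[0]),"sz",np.round(r[1]),"a",round(r[2],1),"z",np.percentile(p[:,2],[2,50,98]).round(3), "med",np.median(p,0).round(3))
def go(target,phi):
    """tool-axis shift in units (50 mm) and z-turn units (5 deg), tool down"""
    s=env.observe(); R=s["tool_rot"]; R=np.array(R); cur=np.degrees(np.arctan2(R[1,1],R[0,1]))
    f=np.radians(phi); A=np.array([[-np.sin(f),np.cos(f),0],[np.cos(f),np.sin(f),0],[0,0,-1]])
    print("phi",cur.round(2),"turn z",round(-(phi-cur)/5,2),"xyz units",(A@(np.array(target)-s["position"])/.05).round(2))
E
python3 - <<'E'
from h import *
st()
im,d,c=grab("wrist"); cv2.imwrite("pics/w1.png",im); P=cloud(d,c); hsv=cv2.cvtColor(im,cv2.COLOR_BGR2HSV).astype(int)
np.savez("w1.npz",im=im,d=d,P=P)
m=(d>0)&(P[...,2]>.095)&(P[...,2]<.15)&(hsv[...,2]<70)&(P[...,0]<.45)&(P[...,0]>.37); blobs(P,m)
m=(d>0)&(P[...,2]>.08)&(P[...,2]<.15)&(hsv[...,2]>100)&(P[...,0]<.6)&(P[...,0]>.43); blobs(P,m,500)
E
```

```text
t 1.35 p [0.3544 0.1367 0.2313] F [-0.5  0.1 -0.2] w 0.0601 gf 0.0
[[-0.996, 0.087, 0.001], [0.087, 0.996, -0.001], [-0.001, -0.001, -1.0]]
q [  3.1   4.4  98.2  -0.1  77.4 -81.9]
[242. 270.] 969 c [425. 106.] sz [66. 40.] a 84.4 z [0.105 0.114 0.118] med [0.413 0.102 0.114]
[319. 288.] 39 c [447. 170.] sz [35.  2.] a 86.0 z [0.104 0.105 0.106] med [0.448 0.171 0.105]
[152. 290.] 31 c [436.  15.] sz [28.  1.] a 86.1 z [0.104 0.105 0.107] med [0.436 0.014 0.105]
[274. 334.] 11758 c [504. 120.] sz [152. 121.] a 85.2 z [0.091 0.101 0.108] med [0.5   0.124 0.101]
[ 35. 336.] 5044 c [ 483. -132.] sz [ 69. 179.] a 37.6 z [0.092 0.104 0.108] med [ 0.475 -0.117  0.104]
```

View pics/w1.png

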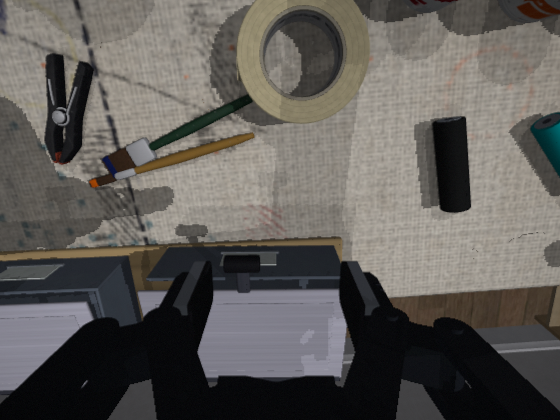

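The handle bar is at pixel (242,265), world (0.411, 0.1015, 0.109). The lid edges give the case a yaw of about -4.8°.

Call:
{"method": "arm_command", "body": {"turn": [[0,0,0],[0,0,0]], "xyz": [[0,0,0],[0,0,0]], "claw": [60,60]}}

```text
time_s: 1.6
position: [0.3516, 0.1424, 0.2313]
tool_rot: [[-0.997, 0.076, -0.0], [0.076, 0.997, 0.0], [0.0, 0.0, -1.0]]
ft_force: [-0.7, 0.8, 0.7]
grip_width: 0.0602
gripper_force: 0.0
```

```bash
python3 - <<'E'
from h import *
st(); go([.411,.1015,.092],85.2)
z=np.load("w1.npz"); P=z["P"]
print(P[263:267,228:260:8].round(3).tolist()); 
m=(P[...,2]>.095)&(P[...,0]<.426)&(P[...,0]>.39); blobs(P,m)
E
```

```text
t 1.6 p [0.3516 0.1424 0.2313] F [-0.7  0.8  0.7] w 0.0602 gf 0.0
[[-0.997, 0.076, -0.0], [0.076, 0.997, 0.0], [0.0, 0.0, -1.0]]
q [  4.    4.4  98.2   0.   77.4 -81.7]
phi 85.65 turn z 0.09 xyz units [-1.25 -0.72  2.79]
[[[0.408, 0.092, 0.117], [0.408, 0.099, 0.117], [0.409, 0.105, 0.117], [0.41, 0.112, 0.117]], [[0.408, 0.092, 0.118], [0.41, 0.098, 0.117], [0.41, 0.105, 0.117], [0.411, 0.112, 0.117]], [[0.41, 0.091, 0.118], [0.411, 0.098, 0.117], [0.411, 0.105, 0.118], [0.411, 0.112, 0.118]], [[0.411, 0.091, 0.117], [0.411, 0.098, 0.117], [0.412, 0.105, 0.118], [0.412, 0.112, 0.118]]]
[241. 264.] 705 c [415. 102.] sz [32. 22.] a 86.1 z [0.109 0.116 0.118] med [0.41  0.102 0.116]
```

Call:
{"method": "arm_command", "body": {"turn": [[0,0,0.09],[0,0,0],[0,0,0],[0,0,0],[0,0,0],[0,0,0],[0,0,0],[0,0,0],[0,0,0],[0,0,0],[0,0,0],[0,0,0]], "xyz": [[-0.6,-0.3,0],[-0.65,-0.42,0],[0,0,0.4],[0,0,0.6],[0,0,0.6],[0,0,0.6],[0,0,0.4],[0,0,0.15],[0,0,0],[0,0,0],[0,0,0],[0,0,0]], "claw": [60,60,60,60,60,60,60,60,60,30,28,28], "squeeze": 25}}

```text
time_s: 2.8
position: [0.4119, 0.1009, 0.0946]
tool_rot: [[-0.996, 0.086, 0.002], [0.086, 0.996, 0.001], [-0.002, 0.001, -1.0]]
ft_force: [1.5, 5.0, 0.7]
grip_width: 0.0313
gripper_force: 30.2
```

Call:
{"method": "arm_command", "body": {"turn": [[0,0,0],[0,0,0],[0,0,0],[0,0,0],[0,0,0],[0,0,0],[0,0,0]], "xyz": [[-0.061,0,-0.302],[-0.091,0,-0.294],[-0.12,0,-0.284],[-0.148,0,-0.27],[-0.174,0,-0.254],[0,0,0],[0,0,0]], "claw": [28,28,28,28,28,28,28]}}

```text
time_s: 3.5
position: [0.441, 0.0987, 0.1647]
tool_rot: [[-0.996, 0.086, 0.001], [0.086, 0.996, 0.002], [-0.001, 0.002, -1.0]]
ft_force: [-0.2, 6.3, 0.6]
grip_width: 0.0314
gripper_force: 29.3
```

Call:
{"method": "arm_command", "body": {"turn": [[0,0,0],[0,0,0],[0,0,0]], "xyz": [[-0.198,0,-0.235],[0,0,0],[0,0,0]], "claw": [28,28,28]}}

```text
time_s: 3.8
position: [0.4508, 0.0979, 0.1763]
tool_rot: [[-0.996, 0.086, 0.0], [0.086, 0.996, 0.002], [-0.0, 0.002, -1.0]]
ft_force: [-0.7, 7.4, 0.5]
grip_width: 0.0309
gripper_force: 29.2
```

Call:
{"method": "arm_command", "body": {"turn": [[0,0,0],[0,0,0],[0,0,0],[0,0,0]], "xyz": [[-0.221,0,-0.214],[-0.241,0,-0.191],[0,0,0],[0,0,0]], "claw": [28,28,28,28]}}

```text
time_s: 4.2
position: [0.4738, 0.0962, 0.1967]
tool_rot: [[-0.996, 0.086, 0.001], [0.086, 0.996, 0.003], [-0.0, 0.003, -1.0]]
ft_force: [-0.7, 8.0, 2.3]
grip_width: 0.0313
gripper_force: 29.2
```

Call:
{"method": "arm_command", "body": {"turn": [[0,0,0],[0,0,0],[0,0,0],[0,0,0],[0,0,0],[0,0,0],[0,0,0],[0,0,0],[0,0,0]], "xyz": [[-0.259,0,-0.166],[-0.274,0,-0.14],[-0.287,0,-0.112],[-0.297,0,-0.082],[-0.303,0,-0.052],[-0.307,0,-0.022],[-0.308,0,0.009],[0,0,0],[0,0,0]], "claw": [28,28,28,28,28,28,28,28,28]}}

```text
time_s: 5.1
position: [0.5759, 0.0884, 0.2255]
tool_rot: [[-0.996, 0.085, 0.003], [0.085, 0.996, 0.004], [-0.002, 0.004, -1.0]]
ft_force: [1.0, 11.3, 4.7]
grip_width: 0.0309
gripper_force: 27.9
```

Call:
{"method": "arm_command", "body": {"turn": [[0,0,0],[0,0,0],[0,0,0],[0,0,0],[0,0,0],[0,0,0],[0,0,0],[0,0,0],[0,0,0],[0,0,0],[0,0,0],[0,0,0]], "xyz": [[0,0,0],[0,0,0],[0,0,-0.8],[0,0,-0.8],[0.557,-0.735,0],[0.557,-0.735,0],[0.557,-0.735,0],[0.557,-0.735,0],[0.557,-0.735,0],[0.557,-0.735,0],[0.557,-0.735,0],[0,0,0.8]], "claw": [60,60,60,60,60,60,60,60,60,60,60,60]}}

```text
time_s: 6.3
position: [0.3578, -0.1581, 0.2673]
tool_rot: [[-0.996, 0.093, 0.006], [0.093, 0.996, -0.008], [-0.007, -0.007, -1.0]]
ft_force: [1.4, -0.1, -0.7]
grip_width: 0.0601
gripper_force: 0.0
```

Call:
{"method": "arm_command", "body": {"turn": [[0,0,0],[0,0,0]], "xyz": [[0,0,0],[0,0,0]], "claw": [60,60]}}

```text
time_s: 6.5
position: [0.3591, -0.1532, 0.265]
tool_rot: [[-0.996, 0.086, -0.0], [0.086, 0.996, 0.0], [0.0, 0.0, -1.0]]
ft_force: [1.0, -0.5, 0.5]
grip_width: 0.0599
gripper_force: 0.0
```

```bash
python3 - <<'E'
from h import *
st()
im,d,c=grab("wrist"); cv2.imwrite("pics/w2.png",im); P=cloud(d,c); hsv=cv2.cvtColor(im,cv2.COLOR_BGR2HSV).astype(int)
np.savez("w2.npz",im=im,d=d,P=P)
print("handle");m=(P[...,2]>.095)&(P[...,2]<.15)&(P[...,0]<.426)&(P[...,0]>.385); blobs(P,m)
print("lid");m=(d>0)&(P[...,2]>.08)&(P[...,2]<.15)&(hsv[...,2]>100)&(P[...,0]<.6)&(P[...,0]>.43); blobs(P,m,500)
go([.411,-.155,.092],88.5)
E
```

```text
t 6.5 p [ 0.3591 -0.1532  0.265 ] F [ 1.  -0.5  0.5] w 0.0599 gf 0.0
[[-0.996, 0.086, -0.0], [0.086, 0.996, 0.0], [0.0, 0.0, -1.0]]
q [ -40.6    3.9   92.9   -0.    83.3 -125.7]
handle
[283. 238.] 624 c [ 413. -149.] sz [31. 26.] a 85.8 z [0.109 0.116 0.119] med [ 0.407 -0.149  0.116]
lid
[279. 304.] 11653 c [ 498. -152.] sz [199. 121.] a 87.7 z [0.091 0.101 0.108] med [ 0.493 -0.161  0.101]
phi 85.14 turn z -0.67 xyz units [-1.03 -0.01  3.47]
```

View pics/w2.png

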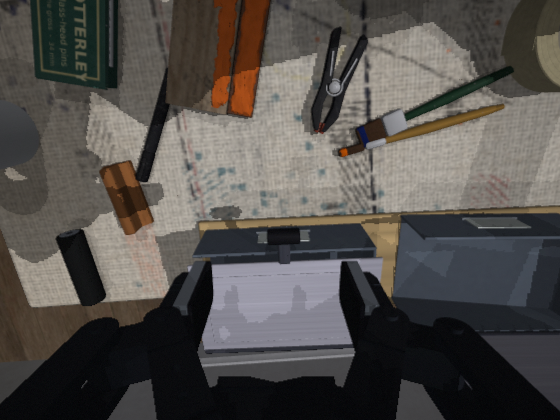

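The binding lid's handle is at pixel (283,237), world (0.409, -0.149). The chock is at (125,197) and the right-hand roller at (80,267).

Call:
{"method": "arm_command", "body": {"turn": [[0,0,-0.51],[0,0,0],[0,0,0],[0,0,0],[0,0,0],[0,0,0],[0,0,0],[0,0,0],[0,0,0],[0,0,0],[0,0,0],[0,0,0]], "xyz": [[-0.3,0.06,0],[-0.7,0.06,0.4],[0,0,0.7],[0,0,0.7],[0,0,0.7],[0,0,0.6],[0,0,0.35],[0,0,0],[0,0,0],[0,0,0],[0,0,0],[0,0,0]], "claw": [60,60,60,60,60,60,60,60,30,28,28,28]}}

```text
time_s: 7.75
position: [0.4104, -0.1503, 0.0927]
tool_rot: [[-0.999, 0.041, 0.003], [0.041, 0.999, -0.001], [-0.003, -0.001, -1.0]]
ft_force: [6.3, 2.0, -0.1]
grip_width: 0.0313
gripper_force: 30.2
```

Call:
{"method": "arm_command", "body": {"turn": [[0,0,0],[0,0,0],[0,0,0],[0,0,0],[0,0,0],[0,0,0],[0,0,0]], "xyz": [[-0.061,0,-0.302],[-0.091,0,-0.294],[-0.12,0,-0.284],[-0.148,0,-0.27],[-0.1,0,-0.15],[0,0,0],[0,0,0]], "claw": [28,28,28,28,28,28,28]}}

```text
time_s: 8.45
position: [0.4346, -0.1512, 0.1566]
tool_rot: [[-0.999, 0.041, -0.001], [0.041, 0.999, -0.0], [0.001, -0.0, -1.0]]
ft_force: [-4.6, -1.0, 3.3]
grip_width: 0.031
gripper_force: 29.9
```

Call:
{"method": "arm_command", "body": {"turn": [[0,0,0],[0,0,0],[0,0,0]], "xyz": [[-0.09,0,-0.14],[0,0,0],[0,0,0]], "claw": [28,28,28]}}

```text
time_s: 8.75
position: [0.4398, -0.1514, 0.1638]
tool_rot: [[-0.999, 0.042, 0.0], [0.042, 0.999, -0.0], [-0.0, -0.0, -1.0]]
ft_force: [-2.0, -1.4, 0.9]
grip_width: 0.0314
gripper_force: 29.6
```

```bash
python3 - <<'E'
from h import *
st()
for n in("scene","side"):
    im,d,c=grab(n); P=cloud(d,c); cv2.imwrite(f"pics/{n}1.png",im); np.savez(n+"1.npz",im=im,d=d,P=P)
E
```

```text
t 8.75 p [ 0.4398 -0.1514  0.1638] F [-2.  -1.4  0.9] w 0.0314 gf 29.6
[[-0.999, 0.042, 0.0], [0.042, 0.999, -0.0], [-0.0, -0.0, -1.0]]
q [ -33.6   17.3   93.7   -0.    69.  -121.2]
```

View pics/scene1.png

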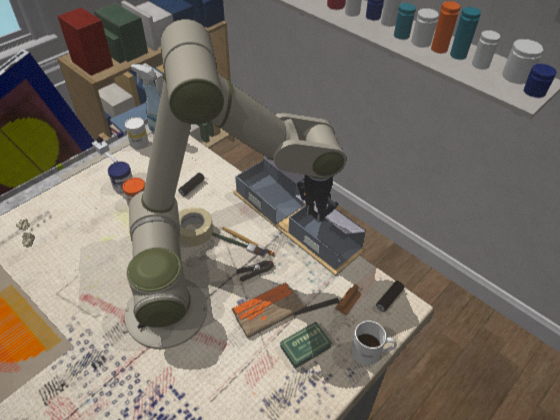

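Scene: both lids look raised, with the free lid edge-on behind case 1. I'll measure lid_a's angle and the case and chock geometry before shutting lid 2.

```bash
python3 - <<'E'
from h import *
for n in("side1","scene1","scene0"):
    P=np.load(n+".npz")["P"]; 
    m=(P[...,2]>.11)&(P[...,2]<.26)&(P[...,0]>.54)&(P[...,0]<.63)&(P[...,1]>0)&(P[...,1]<.2)
    p=P[m]; print(n,len(p)); 
    if len(p)>50:
        A=np.c_[p[:,1:],np.ones(len(p))]; co=np.linalg.lstsq(A,p[:,0],rcond=None)[0]; print("x=ay+bz+c",co.round(3),"theta",round(np.pi/2+np.arctan(co[1]),3), "zmax",p[:,2].max().round(3))
print("case1 walls")
for n in("side1","scene1"):
    P=np.load(n+".npz")["P"]
    m=(P[...,2]>.079)&(P[...,2]<.089)&(P[...,0]>.4)&(P[...,0]<.6)&(P[...,1]>-.03)&(P[...,1]<.22); blobs(P,m,10)
P=np.load("w2.npz")["P"]; 
m=(P[...,2]>.012)&(P[...,2]<.06)&(P[...,1]<-.28)&(P[...,0]>.31); print("right objs"); blobs(P,m,80)
for n in("w2","side1","scene1"):
    P=np.load(n+".npz")["P"]
    m=(P[...,2]>.028)&(P[...,2]<.06)&(P[...,1]<-.29)&(P[...,0]>.33)&(P[...,1]>-.38)&(P[...,0]<.44); print("rib",n);blobs(P,m,20)
E
```

```text
side1 714
x=ay+bz+c [0.079 0.029 0.549] theta 1.6 zmax 0.255
scene1 76
x=ay+bz+c [0.056 0.055 0.55 ] theta 1.625 zmax 0.145
scene0 0
case1 walls
[269. 237.] 100 c [461. 103.] sz [192.  55.] a 83.6 z [0.08  0.084 0.087] med [0.442 0.154 0.084]
[238. 238.] 90 c [555. 129.] sz [ 57. 152.] a 18.5 z [0.08  0.083 0.089] med [0.555 0.178 0.083]
[278. 172.] 91 c [557.  99.] sz [179.  22.] a 88.1 z [0.079 0.085 0.089] med [0.561 0.106 0.085]
[253. 167.] 24 c [522. 187.] sz [10. 49.] a 83.8 z [0.08  0.083 0.088] med [0.523 0.186 0.083]
[244. 172.] 11 c [483. 190.] sz [ 7. 21.] a 89.9 z [0.08  0.083 0.087] med [0.485 0.19  0.083]
[246. 185.] 54 c [445. 140.] sz [111.  19.] a 76.5 z [0.079 0.083 0.088] med [0.444 0.139 0.083]
[267. 203.] 42 c [436.  38.] sz [82. 10.] a 88.5 z [0.08  0.083 0.088] med [0.436 0.035 0.083]
right objs
[146. 158.] 520 c [ 335. -306.] sz [14. 59.] a 63.7 z [0.012 0.015 0.019] med [ 0.336 -0.306  0.015]
[ 15. 157.] 438 c [ 322. -450.] sz [ 5. 35.] a 36.3 z [0.013 0.036 0.058] med [ 0.318 -0.443  0.036]
[123. 197.] 1821 c [ 380. -337.] sz [84. 23.] a 9.0 z [0.012 0.032 0.04 ] med [ 0.377 -0.336  0.032]
[ 81. 267.] 2072 c [ 471. -419.] sz [101.  31.] a 4.3 z [0.014 0.029 0.033] med [ 0.466 -0.412  0.029]
rib w2
[118. 200.] 1046 c [ 380. -341.] sz [83. 15.] a 8.6 z [0.029 0.038 0.04 ] med [ 0.378 -0.339  0.038]
rib side1
[310. 162.] 92 c [ 375. -342.] sz [79. 23.] a 11.6 z [0.028 0.037 0.043] med [ 0.375 -0.341  0.037]
rib scene1
[349. 296.] 145 c [ 378. -345.] sz [84. 16.] a 9.0 z [0.03  0.037 0.043] med [ 0.376 -0.346  0.037]
```

Lid a is at about 1.6 rad, so step 1 is met. I'll shut lid 2 while I still hold it.

Call:
{"method": "arm_command", "body": {"turn": [[0,0,0],[0,0,0],[0,0,0],[0,0,0],[0,0,0],[0,0,0],[0,0,0],[0,0,0],[0,0,0],[0,0,0]], "xyz": [[0,0,0],[0.202,0,0.29],[0.148,0,0.27],[0.12,0,0.284],[0.091,0,0.294],[0.061,0,0.302],[0.031,0,0.306],[0.004,0,0.16],[0,0,0.04],[0,0,0]], "claw": [28,28,28,28,28,28,28,28,28,28]}}

```text
time_s: 9.85
position: [0.4078, -0.1503, 0.0688]
tool_rot: [[-0.999, 0.041, 0.003], [0.041, 0.999, -0.002], [-0.003, -0.002, -1.0]]
ft_force: [-6.8, 3.1, 32.6]
grip_width: 0.0312
gripper_force: 33.3
```

Call:
{"method": "arm_command", "body": {"turn": [[0,0,0],[0,0,0],[0,0,0],[0,0,-0.7],[0,0,-0.7],[0,0,-0.8],[0,0,0],[0,0,0],[0,0,0],[0,0,0],[0,0,0],[0,0,0]], "xyz": [[0,0,0],[0,0,0],[0,0,-0.7],[0,0,-0.7],[0,0,-0.7],[0,0,-0.5],[0.23,-0.74,0],[0.23,-0.74,0],[0.23,-0.74,0],[0.23,-0.73,0],[0.23,-0.73,0],[0,0,0]], "claw": [55,55,55,50,50,50,50,50,50,50,50,50]}}

```text
time_s: 11.05
position: [0.377, -0.3443, 0.1957]
tool_rot: [[-0.989, -0.146, -0.0], [-0.146, 0.989, -0.0], [0.0, -0.0, -1.0]]
ft_force: [0.4, 0.1, 1.1]
grip_width: 0.0499
gripper_force: 0.0
```

Call:
{"method": "arm_command", "body": {"turn": [[0,0,0],[0,0,0]], "xyz": [[0,0,0],[0,0,0]], "claw": [50,50]}}

```text
time_s: 11.25
position: [0.3778, -0.3395, 0.1963]
tool_rot: [[-0.989, -0.151, -0.0], [-0.151, 0.989, 0.001], [0.0, 0.001, -1.0]]
ft_force: [0.1, 0.3, 0.2]
grip_width: 0.0499
gripper_force: 0.0
```

```bash
python3 - <<'E'
from h import *
st()
im,d,c=grab("wrist"); P=cloud(d,c); cv2.imwrite("pics/w3.png",im)
m=(P[...,2]>.028)&(P[...,2]<.05)&(P[...,1]<-.29)&(P[...,0]>.33)&(P[...,1]>-.38)&(P[...,0]<.44); blobs(P,m,20)
go([.379,-.341,.015],98.7)
im,d,c=grab("scene"); P=cloud(d,c)
print("lid2");m=(P[...,2]>.07)&(P[...,2]<.13)&(P[...,0]>.44)&(P[...,0]<.57)&(P[...,1]<-.05)&(P[...,1]>-.26); blobs(P,m,100)
E
```

```text
t 11.25 p [ 0.3778 -0.3395  0.1963] F [0.1 0.3 0.2] w 0.0499 gf 0.0
[[-0.989, -0.151, -0.0], [-0.151, 0.989, 0.001], [0.0, 0.001, -1.0]]
q [ -55.3   19.3   84.3    0.    76.4 -154. ]
[272. 186.] 1285 c [ 381. -342.] sz [84. 14.] a 8.8 z [0.035 0.038 0.04 ] med [ 0.378 -0.342  0.038]
phi 98.69 turn z -0.0 xyz units [-0.02 -0.04  3.63]
lid2
[319. 224.] 1209 c [ 499. -153.] sz [119. 200.] a 0.6 z [0.084 0.09  0.095] med [ 0.478 -0.139  0.09 ]
```

View pics/w3.png

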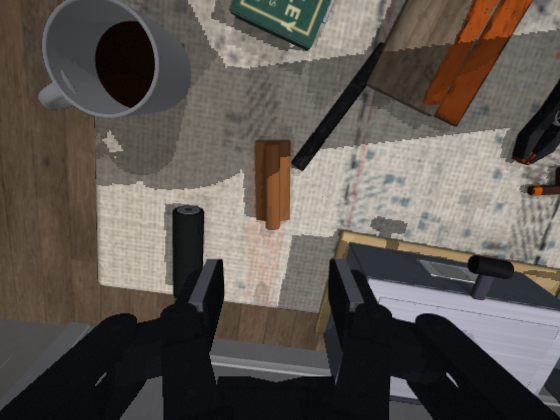

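The chock is at (272,186), aligned with the tool. Going down to grip the rib.

Call:
{"method": "arm_command", "body": {"turn": [[0,0,0],[0,0,0],[0,0,0],[0,0,0],[0,0,0],[0,0,0],[0,0,0],[0,0,0],[0,0,0],[0,0,0],[0,0,0],[0,0,0]], "xyz": [[-0.04,-0.03,0.5],[0,0,0.8],[0,0,0.8],[0,0,0.8],[0,0,0.5],[0,0,0.2],[0,0,0],[0,0,0],[0,0,0],[0,0,0],[0,0,0],[0,0,0]], "claw": [50,50,50,50,50,50,50,10,5,5,5,5], "squeeze": 50}}

```text
time_s: 12.55
position: [0.3804, -0.3423, 0.0179]
tool_rot: [[-0.989, -0.15, 0.002], [-0.15, 0.989, -0.002], [-0.001, -0.003, -1.0]]
ft_force: [-0.3, 0.8, 8.0]
grip_width: 0.0129
gripper_force: 50.9
```

Call:
{"method": "arm_command", "body": {"turn": [[0,0,0],[0,0,0],[0,0,0],[0,0,0.9],[0,0,0.9],[0,0,0.9],[0,0,0],[0,0,0],[0,0,0],[0,0,0],[0,0,0],[0,0,0]], "xyz": [[0,0,-0.4],[0,0,-0.8],[0,0,-0.8],[0,0,-0.8],[0,0,-0.4],[0,0,0],[-0.2,0.6,0],[-0.2,0.6,0],[-0.2,0.6,0],[-0.2,0.6,0],[-0.2,0.6,0],[-0.2,0.6,0]], "claw": [5,5,5,5,5,5,5,5,5,5,5,5]}}

```text
time_s: 13.75
position: [0.4551, -0.166, 0.1768]
tool_rot: [[-0.996, 0.085, 0.0], [0.085, 0.996, -0.0], [-0.0, -0.0, -1.0]]
ft_force: [0.0, -0.1, -1.2]
grip_width: 0.0131
gripper_force: 49.7
```

Call:
{"method": "arm_command", "body": {"turn": [[0,0,0],[0,0,0],[0,0,0],[0,0,0],[-0.9,0,0],[-0.9,0,0],[0,0,0]], "xyz": [[-0.15,0.7,0],[-0.15,0.7,0],[-0.16,0.7,0],[0,0.5,0],[0,0.2,0],[0,0,0],[0,0,0]], "claw": [5,5,5,5,5,5,5]}}

```text
time_s: 14.45
position: [0.4896, -0.0305, 0.1766]
tool_rot: [[-0.996, 0.085, 0.013], [0.086, 0.984, 0.156], [0.0, 0.157, -0.988]]
ft_force: [0.0, 0.1, -2.0]
grip_width: 0.0127
gripper_force: 49.8
```

```bash
python3 - <<'E'
from h import *
s=st()
R=np.array(s["tool_rot"]); print("to target, tool units",(R.T@(np.array([.4943,.0165,.0345])-s["position"])/.05).round(2))
im,d,c=grab("wrist"); P=cloud(d,c); cv2.imwrite("pics/w4.png",im); np.savez("w4.npz",im=im,d=d,P=P)
print("walls");m=(P[...,2]>.079)&(P[...,2]<.089)&(P[...,0]>.4)&(P[...,0]<.6)&(P[...,1]>-.03)&(P[...,1]<.22); blobs(P,m,40)
E
```

```text
t 14.45 p [ 0.4896 -0.0305  0.1766] F [ 0.   0.1 -2. ] w 0.0127 gf 49.8
[[-0.996, 0.085, 0.013], [0.086, 0.984, 0.156], [0.0, 0.157, -0.988]]
q [ -22.1   19.1   89.     8.9   74.8 -109.7]
to target, tool units [-0.01  0.49  2.95]
walls
[443. 191.] 3812 c [502.  96.] sz [201. 122.] a 85.7 z [0.079 0.084 0.089] med [0.491 0.137 0.084]
```

View pics/w4.png

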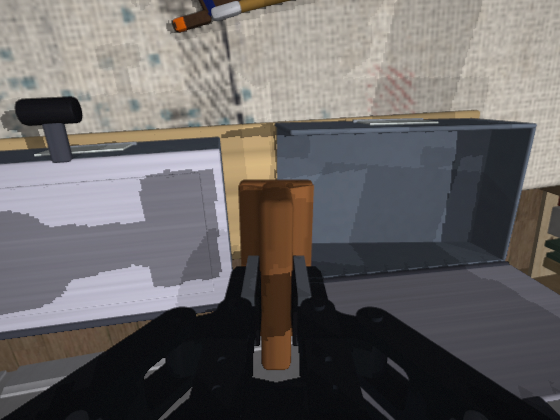

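The chock hangs square at (275,270) and the open end of the case is at x≈280. Lowering it.

Call:
{"method": "arm_command", "body": {"turn": [[0,0,0],[0,0,0],[0,0,0],[0,0,0],[0,0,0],[0,0,0],[0,0,0],[0,0,0],[0,0,0]], "xyz": [[-0.04,0.3,0],[0,0.27,0.4],[0,0,0.7],[0,0,0.7],[0,0,0.6],[0,0,0.3],[0,0,0.15],[0,0,0],[0,0,0]], "claw": [5,5,5,5,5,5,5,5,5]}}

```text
time_s: 15.4
position: [0.4965, 0.02, 0.041]
tool_rot: [[-0.996, 0.084, 0.015], [0.085, 0.984, 0.155], [-0.002, 0.156, -0.988]]
ft_force: [0.2, 0.0, -1.4]
grip_width: 0.0131
gripper_force: 49.8
```

Call:
{"method": "arm_command", "body": {"turn": [[0,0,0],[0,0,0],[0,0,0]], "xyz": [[0,0,0.1],[0,0,0],[0,0,0]], "claw": [5,5,5]}}

```text
time_s: 15.7
position: [0.4962, 0.0209, 0.0355]
tool_rot: [[-0.996, 0.084, 0.014], [0.085, 0.984, 0.156], [-0.0, 0.156, -0.988]]
ft_force: [0.2, -0.0, -2.3]
grip_width: 0.0131
gripper_force: 49.8
```

Call:
{"method": "arm_command", "body": {"turn": [[0,0,0],[0,0,0],[0,0,0]], "xyz": [[0,0,0.04],[0,0,0],[0,0,0]], "claw": [5,5,5]}}

```text
time_s: 16.0
position: [0.4964, 0.021, 0.0344]
tool_rot: [[-0.996, 0.084, 0.015], [0.085, 0.984, 0.155], [-0.001, 0.156, -0.988]]
ft_force: [-3.4, -2.1, 10.7]
grip_width: 0.0129
gripper_force: 51.7
```

Call:
{"method": "arm_command", "body": {"turn": [[0,0,0],[0,0,0],[0,0,0]], "xyz": [[0,0,0.04],[0,0,0],[0,0,0]], "claw": [5,5,5]}}

```text
time_s: 16.3
position: [0.4965, 0.021, 0.0343]
tool_rot: [[-0.996, 0.083, 0.016], [0.084, 0.984, 0.155], [-0.003, 0.156, -0.988]]
ft_force: [-11.5, -5.9, 35.9]
grip_width: 0.0129
gripper_force: 55.2
```

Call:
{"method": "arm_command", "body": {"turn": [[0,0,0],[0,0,0],[0,0,0],[0,0,0],[0,0,0],[0,0,0],[0,0,0],[0,0,0],[0.9,0,0],[0.9,0,0],[0,0,0],[0,0,0]], "xyz": [[0,0,-0.04],[0,0,0],[0,0,0],[0,0,0],[0,0,-0.3],[0,0,-0.6],[0,0,-0.8],[0,0,-0.8],[0,0,-0.8],[0,0,0],[0,0,0],[0,0,0]], "claw": [5,40,40,40,40,40,40,40,40,40,60,60]}}

```text
time_s: 17.5
position: [0.4935, -0.0039, 0.1953]
tool_rot: [[-0.996, 0.084, -0.002], [0.084, 0.996, 0.002], [0.002, 0.002, -1.0]]
ft_force: [-0.2, -0.3, -1.1]
grip_width: 0.0599
gripper_force: 0.0
```

```bash
python3 - <<'E'
from h import *
st()
im,d,c=grab("wrist"); P=cloud(d,c); cv2.imwrite("pics/w5.png",im); np.savez("w5.npz",im=im,d=d,P=P); hsv=cv2.cvtColor(im,cv2.COLOR_BGR2HSV).astype(int)
print("chock");m=(P[...,2]>.012)&(P[...,2]<.075)&(hsv[...,1]>120)&(hsv[...,0]<18)&(P[...,0]>.44)&(P[...,0]<.56)&(P[...,1]>-.03)&(P[...,1]<.22); blobs(P,m,40)
m&=P[...,2]>.04; blobs(P,m,40)
m=(P[...,2]>.08)&(P[...,2]<.088)&(P[...,0]>.4)&(P[...,0]<.6)&(P[...,1]>-.02)&(P[...,1]<.22); blobs(P,m,40)
E
```

```text
t 17.5 p [ 0.4935 -0.0039  0.1953] F [-0.2 -0.3 -1.1] w 0.0599 gf 0.0
[[-0.996, 0.084, -0.002], [0.084, 0.996, 0.002], [0.002, 0.002, -1.0]]
q [-14.3  18.   86.5   0.1  75.6 -99.5]
chock
[303. 185.] 3156 c [496.  24.] sz [35. 83.] a 85.0 z [0.024 0.033 0.056] med [0.493 0.022 0.033]
[300. 188.] 1467 c [496.  20.] sz [16. 83.] a 85.0 z [0.045 0.055 0.056] med [0.492 0.02  0.055]
[449. 178.] 3337 c [502.  96.] sz [200. 122.] a 85.6 z [0.08  0.084 0.087] med [0.463 0.155 0.084]
[306. 268.] 293 c [556.  20.] sz [56.  4.] a 88.2 z [0.08  0.084 0.088] med [0.556 0.018 0.084]
```

View pics/w5.png

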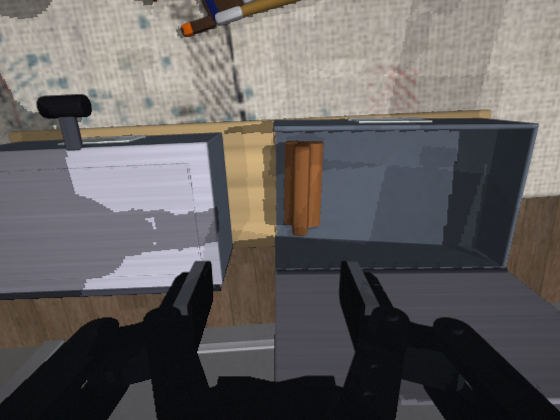

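The chock sits square in the open end at (303,185), at case y of about -0.073 and x of about 0. Next is roller 1.

Call:
{"method": "arm_command", "body": {"turn": [[0,0,-0.9],[0,0,-0.86],[0,0,0],[0,0,0],[0,0,0],[0,0,0],[0,0,0],[0,0,0],[0,0,0],[0,0,0],[0,0,0],[0,0,0]], "xyz": [[0,0,0],[0,0,0],[0.11,-0.9,0],[0.11,-0.9,0],[0.11,-0.9,0],[0.11,-0.9,0],[0.11,-0.9,0],[0.11,-0.9,0],[0.11,-0.9,0],[0.11,-0.9,0],[0.11,-0.7,0],[0.06,-0.35,0]], "claw": [60,60,60,60,60,60,60,60,60,60,60,60]}}

```text
time_s: 18.75
position: [0.4684, -0.4228, 0.1942]
tool_rot: [[-0.998, -0.066, -0.001], [-0.066, 0.998, 0.003], [0.001, 0.003, -1.0]]
ft_force: [-0.5, 0.5, -0.1]
grip_width: 0.06
gripper_force: 0.0
```

Call:
{"method": "arm_command", "body": {"turn": [[0,0,0],[0,0,0],[0,0,0]], "xyz": [[0,0,0],[0,0,0],[0,0,0]], "claw": [60,60,60]}}

```text
time_s: 19.05
position: [0.4699, -0.4186, 0.1959]
tool_rot: [[-0.998, -0.069, -0.0], [-0.069, 0.998, 0.001], [0.0, 0.001, -1.0]]
ft_force: [-0.4, -0.3, 1.0]
grip_width: 0.0602
gripper_force: 0.0
```

```bash
python3 - <<'E'
from h import *
st()
im,d,c=grab("wrist"); P=cloud(d,c); hsv=cv2.cvtColor(im,cv2.COLOR_BGR2HSV).astype(int)
m=(P[...,2]>.012)&(P[...,2]<.05)&(hsv[...,2]<70)&(P[...,0]>.4)&(P[...,0]<.54)&(P[...,1]>-.5)&(P[...,1]<-.36); blobs(P,m,40)
m&=P[...,2]>.029; blobs(P,m,40)
go([.470,-.419,.006],94)
E
```

```text
t 19.05 p [ 0.4699 -0.4186  0.1959] F [-0.4 -0.3  1. ] w 0.0602 gf 0.0
[[-0.998, -0.069, -0.0], [-0.069, 0.998, 0.001], [0.0, 0.001, -1.0]]
q [ -52.5   31.3   64.1    0.    84.6 -146.4]
[272. 181.] 3150 c [ 471. -420.] sz [100.  31.] a 3.3 z [0.021 0.03  0.033] med [ 0.467 -0.421  0.03 ]
[272. 182.] 1972 c [ 471. -420.] sz [100.  22.] a 3.2 z [0.029 0.032 0.033] med [ 0.468 -0.42   0.032]
phi 93.98 turn z -0.0 xyz units [ 0.   -0.01  3.8 ]
```

Call:
{"method": "arm_command", "body": {"turn": [[0,0,0.14],[0,0,0],[0,0,0],[0,0,0],[0,0,0],[0,0,0],[0,0,0],[0,0,0],[0,0,0],[0,0,0],[0,0,0],[0,0,0]], "xyz": [[-0.02,-0.03,0.5],[0,0,0.8],[0,0,0.8],[0,0,0.8],[0,0,0.6],[0,0,0.25],[0,0,0],[0,0,0],[0,0,0],[0,0,0],[0,0,0],[0,0,0]], "claw": [60,60,60,60,60,60,60,60,30,25,25,25], "squeeze": 40}}

```text
time_s: 20.3
position: [0.4714, -0.4214, 0.0105]
tool_rot: [[-0.998, -0.056, 0.002], [-0.056, 0.998, -0.002], [-0.002, -0.002, -1.0]]
ft_force: [-0.3, 2.5, 6.5]
grip_width: 0.0302
gripper_force: 39.3
```

Call:
{"method": "arm_command", "body": {"turn": [[0,0,0],[0,0,0],[0,0,0],[0,0,0.5],[0,0,0.5],[0,0,0.52],[0,0,0],[0,0,0],[0,0,0],[0,0,0],[0,0,0],[0,0,0]], "xyz": [[0,0,-0.4],[0,0,-0.8],[0,0,-0.8],[0,0,-0.8],[0,0,-0.4],[0,0,0],[0.03,0.6,0],[0.03,0.8,0],[0.03,0.8,0],[0.03,0.8,0],[0.03,0.8,0],[0.03,0.8,0]], "claw": [25,25,25,25,25,25,25,25,25,25,25,25]}}

```text
time_s: 21.5
position: [0.4792, -0.1893, 0.1693]
tool_rot: [[-0.997, 0.077, 0.001], [0.077, 0.997, -0.0], [-0.001, -0.0, -1.0]]
ft_force: [1.3, 0.3, -1.7]
grip_width: 0.0301
gripper_force: 40.3
```

Call:
{"method": "arm_command", "body": {"turn": [[0,0,0],[0,0,0],[0,0,0],[0,0,0],[0,0,0],[0,0,0],[0,0,0],[0,0,0],[0,0,0],[0,0,0]], "xyz": [[0,0.8,0],[0,0.8,0],[0,0.8,0],[0,0.8,0],[0,0.8,0],[0,0.7,0],[0,0.4,0],[0,0.18,0],[0,0,0],[0,0,0]], "claw": [25,25,25,25,25,25,25,25,25,25]}}

```text
time_s: 22.5
position: [0.4996, 0.0715, 0.1689]
tool_rot: [[-0.997, 0.077, 0.0], [0.077, 0.997, -0.0], [-0.0, -0.0, -1.0]]
ft_force: [1.1, -1.2, -1.6]
grip_width: 0.0301
gripper_force: 40.3
```

```bash
python3 - <<'E'
from h import *
st(); go([.5002,.0721,.036],85.6)
im,d,c=grab("wrist"); cv2.imwrite("pics/w6.png",im); P=cloud(d,c); hsv=cv2.cvtColor(im,cv2.COLOR_BGR2HSV).astype(int)
m=(P[...,2]>.14)&(P[...,2]<.25)&(P[...,0]<.53)&(P[...,0]>.4)&(hsv[...,2]<70)&(abs(P[...,1]-.072)<.03); blobs(P,m,40)
E
```

```text
t 22.5 p [0.4996 0.0715 0.1689] F [ 1.1 -1.2 -1.6] w 0.0301 gf 40.3
[[-0.997, 0.077, 0.0], [0.077, 0.997, -0.0], [-0.0, -0.0, -1.0]]
q [ -5.3  20.6  87.4  -0.   72.  -90.9]
phi 85.6 turn z -0.0 xyz units [-0.01  0.01  2.66]
[275. 298.] 23149 c [489.  72.] sz [60. 82.] a 89.8 z [0.18  0.191 0.249] med [0.487 0.074 0.191]
[275. 170.] 52 c [449.  76.] sz [8. 1.] a 86.9 z [0.173 0.176 0.179] med [0.449 0.076 0.176]
```

View pics/w6.png

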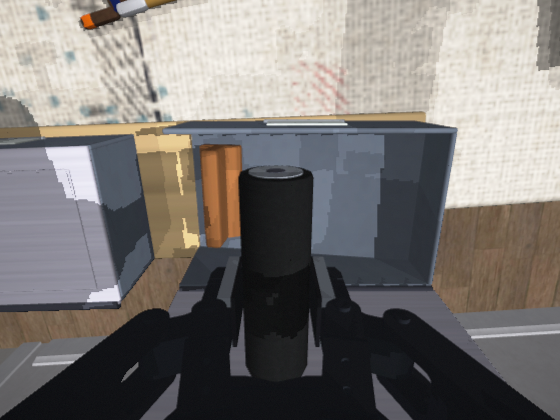

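The roller hangs square at (275,270) with the chock at (220,195). Its front end is at x≈0.449, so it is centred. Lowering.

Call:
{"method": "arm_command", "body": {"turn": [[0,0,0],[0,0,0],[0,0,0],[0,0,0],[0,0,0],[0,0,0],[0,0,0],[0,0,0]], "xyz": [[-0.01,0.01,0.4],[0,0,0.7],[0,0,0.6],[0,0,0.5],[0,0,0.3],[0,0,0.12],[0,0,0],[0,0,0]], "claw": [25,25,25,25,25,25,25,25]}}

```text
time_s: 23.35
position: [0.5007, 0.0723, 0.0385]
tool_rot: [[-0.997, 0.077, 0.001], [0.077, 0.997, -0.0], [-0.001, -0.0, -1.0]]
ft_force: [-1.1, 0.4, -1.4]
grip_width: 0.0301
gripper_force: 40.4
```

Call:
{"method": "arm_command", "body": {"turn": [[0,0,0],[0,0,0],[0,0,0]], "xyz": [[0,0,0.06],[0,0,0],[0,0,0]], "claw": [25,25,25]}}

```text
time_s: 23.65
position: [0.5006, 0.0726, 0.0353]
tool_rot: [[-0.997, 0.076, 0.001], [0.076, 0.997, -0.0], [-0.001, -0.0, -1.0]]
ft_force: [-0.1, -1.3, 2.1]
grip_width: 0.0303
gripper_force: 40.6
```

Call:
{"method": "arm_command", "body": {"turn": [[0,0,0],[0,0,0],[0,0,0],[0,0,0],[0,0,0],[0,0,0],[0,0,0],[0,0,0],[0,0,0],[0,0,0]], "xyz": [[0,0,0],[0,0,0],[0,0,-0.1],[0,0,-0.3],[0,0,-0.7],[0,0,-0.8],[0,0,-0.8],[0,0,-0.5],[0,0,0],[0,0,0]], "claw": [37,37,37,37,37,50,60,60,60,60]}}

```text
time_s: 24.65
position: [0.4999, 0.0728, 0.1948]
tool_rot: [[-0.997, 0.076, 0.0], [0.076, 0.997, -0.0], [-0.0, 0.0, -1.0]]
ft_force: [-0.3, -0.5, -0.4]
grip_width: 0.06
gripper_force: 0.0
```

```bash
cat >> h.py <<'E'
def case(n="wrist",name=None):
    C=np.array([.502,.096]); a=np.radians(-4.4); B=np.array([[np.cos(a),np.sin(a)],[-np.sin(a),np.cos(a)]])
    im,d,c=grab(n); 
    if name: cv2.imwrite(f"pics/{name}.png",im)
    P=cloud(d,c); Q=P.copy(); Q[...,:2]=(P[...,:2]-C)@B.T; Q[...,2]-=.01
    hsv=cv2.cvtColor(im,cv2.COLOR_BGR2HSV).astype(int)
    box=(abs(Q[...,0])<.056)&(abs(Q[...,1])<.1)&(Q[...,2]<.08)
    print("chock (case frame)"); blobs(Q,box&(hsv[...,1]>120)&(hsv[...,0]<18),40)
    h=Q[...,2]-(.018+Q[...,1]*np.tan(np.radians(9)))
    print("rollers"); blobs(Q,box&(h>.012)&(hsv[...,2]<70)&(hsv[...,1]<110),60)
E
python3 - <<'E'
from h import *
st(); case("wrist","w7")
E
```

```text
t 24.65 p [0.4999 0.0728 0.1948] F [-0.3 -0.5 -0.4] w 0.06 gf 0.0
[[-0.997, 0.076, 0.0], [0.076, 0.997, -0.0], [-0.0, 0.0, -1.0]]
q [ -5.2  19.1  84.9   0.   75.9 -90.8]
chock (case frame)
[222. 185.] 2806 c [  4. -73.] sz [33. 92.] a 89.7 z [0.019 0.04  0.046] med [-0.005 -0.07   0.04 ]
rollers
[416. 193.] 1988 c [-0. 95.] sz [112.   2.] a 0.2 z [0.046 0.061 0.074] med [-0.004  0.095  0.061]
[255. 187.] 3528 c [  0. -42.] sz [ 31. 100.] a 89.8 z [0.031 0.042 0.045] med [-0.004 -0.041  0.042]
```

View pics/w7.png

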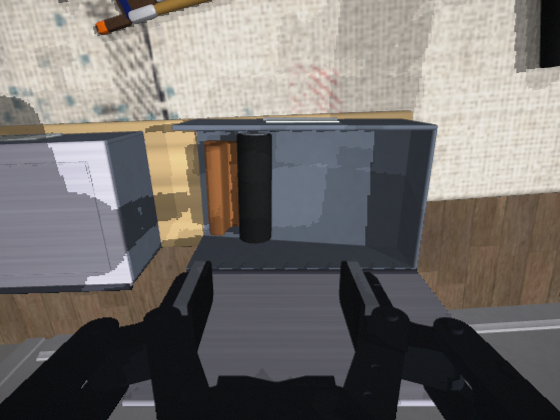

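The roller at (255,187) rests against the chock, at case (0, -0.042). Next is roller 0.

Call:
{"method": "arm_command", "body": {"turn": [[0,0,-0.9],[0,0,-0.9],[0,0,-0.78],[0,0,0],[0,0,0],[0,0,0],[0,0,0],[0,0,0],[0,0,0],[0,0,0],[0,0,0],[0,0,0]], "xyz": [[0,0,0],[0,0,0],[0,0,0],[0.293,0.8,0],[0.293,0.8,0],[0.293,0.8,0],[0.293,0.8,0],[0.293,0.8,0],[0.293,0.8,0],[0.293,0.71,0],[0,0,0],[0,0,0]], "claw": [60,60,60,60,60,60,60,60,60,60,60,60]}}

```text
time_s: 25.9
position: [0.3572, 0.3301, 0.1936]
tool_rot: [[-0.989, -0.15, -0.002], [-0.15, 0.989, -0.001], [0.002, -0.001, -1.0]]
ft_force: [0.1, -0.2, 0.7]
grip_width: 0.06
gripper_force: 0.0
```

```bash
python3 - <<'E'
from h import *
s=st()
im,d,c=grab("wrist"); cv2.imwrite("pics/w8.png",im); P=cloud(d,c); hsv=cv2.cvtColor(im,cv2.COLOR_BGR2HSV).astype(int)
m=(P[...,2]>.012)&(P[...,2]<.05)&(hsv[...,2]<70)&(P[...,0]>.28)&(P[...,0]<.44)&(P[...,1]>.28)&(P[...,1]<.38); blobs(P,m,40)
m&=P[...,2]>.029; blobs(P,m,40)
go([.3585,.330,.008],98.5)
E
```

```text
t 25.9 p [0.3572 0.3301 0.1936] F [ 0.1 -0.2  0.7] w 0.06 gf 0.0
[[-0.989, -0.15, -0.002], [-0.15, 0.989, -0.001], [0.002, -0.001, -1.0]]
q [ 28.8  17.5  87.7  -0.   74.9 -69.9]
[274. 185.] 3213 c [362. 330.] sz [101.  31.] a 8.6 z [0.021 0.03  0.033] med [0.357 0.33  0.03 ]
[274. 187.] 1997 c [362. 330.] sz [100.  22.] a 8.5 z [0.029 0.032 0.034] med [0.358 0.33  0.032]
phi 98.54 turn z 0.01 xyz units [-0.02  0.01  3.72]
```

Call:
{"method": "arm_command", "body": {"turn": [[0,0,0],[0,0,0],[0,0,0],[0,0,0],[0,0,0],[0,0,0],[0,0,0],[0,0,0],[0,0,0],[0,0,0],[0,0,0],[0,0,0]], "xyz": [[-0.1,-0.01,0.5],[0,0,0.8],[0,0,0.8],[0,0,0.8],[0,0,0.6],[0,0,0.24],[0,0,0],[0,0,0],[0,0,0],[0,0,0],[0,0,0],[0,0,0]], "claw": [60,60,60,60,60,60,60,60,30,25,25,25]}}

```text
time_s: 27.15
position: [0.3634, 0.3304, 0.0088]
tool_rot: [[-0.989, -0.148, 0.002], [-0.148, 0.989, 0.001], [-0.002, 0.001, -1.0]]
ft_force: [0.9, -0.4, 5.6]
grip_width: 0.0307
gripper_force: 39.2
```

Call:
{"method": "arm_command", "body": {"turn": [[0,0,0],[0,0,0],[0,0,0],[0,0,0.86],[0,0,0.86],[0,0,0.86],[0,0,0],[0,0,0],[0,0,0],[0,0,0],[0,0,0],[0,0,0]], "xyz": [[0,0,-0.4],[0,0,-0.8],[0,0,-0.8],[0,0,-0.8],[0,0,-0.4],[0,0,0],[-0.45,-0.6,0],[-0.45,-0.6,0],[-0.45,-0.6,0],[-0.45,-0.6,0],[-0.45,-0.6,0],[-0.45,-0.6,0]], "claw": [25,25,25,25,25,25,25,25,25,25,25,25]}}

```text
time_s: 28.35
position: [0.4842, 0.1391, 0.1682]
tool_rot: [[-0.997, 0.076, 0.001], [0.076, 0.997, 0.0], [-0.001, 0.0, -1.0]]
ft_force: [1.0, 1.1, -1.2]
grip_width: 0.0305
gripper_force: 40.2
```

Call:
{"method": "arm_command", "body": {"turn": [[0,0,0],[0,0,0],[0,0,0],[0,0,0]], "xyz": [[-0.3,-0.4,0],[-0.15,-0.18,0],[0,0,0],[0,0,0]], "claw": [25,25,25,25]}}

```text
time_s: 28.75
position: [0.5034, 0.1106, 0.1678]
tool_rot: [[-0.997, 0.076, -0.0], [0.076, 0.997, 0.0], [0.0, 0.0, -1.0]]
ft_force: [0.1, -0.8, -1.7]
grip_width: 0.0304
gripper_force: 40.2
```

```bash
python3 - <<'E'
from h import *
st(); go([.504,.110,.040],85.6)
im,d,c=grab("wrist"); cv2.imwrite("pics/w9.png",im); P=cloud(d,c)
i=np.argwhere((P[...,2]>.14)&(P[...,2]<.2)&(abs(P[...,1]-.11)<.012)&(P[...,0]<.5)&(P[...,0]>.42)); print(P[i[:,0],i[:,1]].min(0).round(3),len(i))
E
```

```text
t 28.75 p [0.5034 0.1106 0.1678] F [ 0.1 -0.8 -1.7] w 0.0304 gf 40.2
[[-0.997, 0.076, -0.0], [0.076, 0.997, 0.0], [0.0, 0.0, -1.0]]
q [ -0.8  21.7  85.9   0.   72.5 -86.5]
phi 85.66 turn z 0.01 xyz units [-0.01 -0.01  2.56]
[0.45  0.098 0.163] 6879
```

View pics/w9.png

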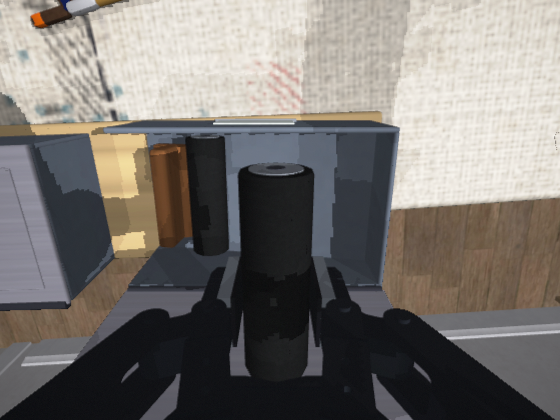

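The second roller hangs square at (276,270), uphill of the first one at (207,193). Lowering, releasing and lifting clear.

Call:
{"method": "arm_command", "body": {"turn": [[0,0,0],[0,0,0],[0,0,0],[0,0,0],[0,0,0],[0,0,0],[0,0,0],[0,0,0]], "xyz": [[-0.01,-0.01,0.4],[0,0,0.7],[0,0,0.6],[0,0,0.5],[0,0,0.25],[0,0,0.1],[0,0,0],[0,0,0]], "claw": [25,25,25,25,25,25,25,25]}}

```text
time_s: 29.6
position: [0.5046, 0.1099, 0.0409]
tool_rot: [[-0.997, 0.075, 0.001], [0.075, 0.997, 0.0], [-0.001, 0.0, -1.0]]
ft_force: [0.6, 0.4, -0.0]
grip_width: 0.0306
gripper_force: 40.3
```

Call:
{"method": "arm_command", "body": {"turn": [[0,0,0],[0,0,0]], "xyz": [[0,0,0.04],[0,0,0]], "claw": [25,25]}}

```text
time_s: 29.8
position: [0.5049, 0.1097, 0.0394]
tool_rot: [[-0.997, 0.076, 0.002], [0.076, 0.997, 0.0], [-0.002, 0.0, -1.0]]
ft_force: [-2.3, 1.5, 8.2]
grip_width: 0.0303
gripper_force: 41.2
```

Call:
{"method": "arm_command", "body": {"turn": [[0,0,0],[0,0,0],[0,0,0],[0,0,0],[0,0,0],[0,0,0],[0,0,0],[0,0,0],[0,0,0],[0,0,0]], "xyz": [[0,0,0],[0,0,0],[0,0,-0.1],[0,0,-0.3],[0,0,-0.7],[0,0,-0.8],[0,0,-0.8],[0,0,-0.5],[0,0,0],[0,0,0]], "claw": [37,37,37,37,37,50,60,60,60,60]}}

```text
time_s: 30.8
position: [0.5043, 0.1093, 0.1983]
tool_rot: [[-0.997, 0.076, 0.0], [0.076, 0.997, -0.0], [-0.0, -0.0, -1.0]]
ft_force: [-0.1, 0.5, -0.8]
grip_width: 0.0601
gripper_force: 0.0
```

```bash
python3 - <<'E'
from h import *
st(); case("wrist","w10")
P=np.load("side1.npz")["P"]
m=(P[...,2]>.215)&(P[...,2]<.27)&(P[...,0]>.53)&(P[...,0]<.63)&(P[...,1]>.05)&(P[...,1]<.13); blobs(P,m,5)
E
```

```text
t 30.8 p [0.5043 0.1093 0.1983] F [-0.1  0.5 -0.8] w 0.0601 gf 0.0
[[-0.997, 0.076, 0.0], [0.076, 0.997, -0.0], [-0.0, -0.0, -1.0]]
q [ -0.9  20.   83.   -0.   77.  -86.6]
chock (case frame)
[183. 183.] 2798 c [ -0. -70.] sz [84. 34.] a 4.1 z [0.02  0.039 0.046] med [-0.004 -0.07   0.039]
rollers
[371. 190.] 1339 c [ 0. 96.] sz [112.   1.] a 0.1 z [0.046 0.061 0.074] med [-0.004  0.095  0.061]
[232. 185.] 7129 c [ -0. -26.] sz [ 62. 101.] a 89.5 z [0.034 0.044 0.05 ] med [-0.004 -0.025  0.044]
[233. 185.] 65 c [564.  90.] sz [35. 15.] a 85.4 z [0.216 0.245 0.252] med [0.562 0.093 0.245]
```

View pics/w10.png

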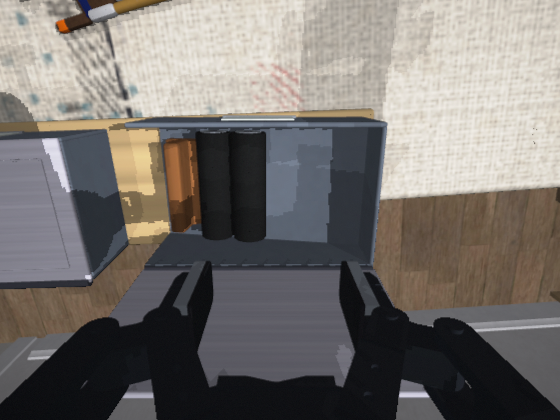

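Chock and two rollers lie parallel at (180,185), (214,185) and (248,185). Now going over the free lid's handle; I'll also check for any third roller.

Call:
{"method": "arm_command", "body": {"turn": [[0,0,0],[0,0,0],[0,0,0],[0,0,0],[0,0,0],[0,0,0],[0,0,0]], "xyz": [[0,0,-0.7],[0,0,-0.8],[0,0,-0.5],[-0.69,-0.14,0],[-0.69,-0.14,0],[0,0,0],[0,0,0]], "claw": [60,60,60,60,60,60,60]}}

```text
time_s: 31.55
position: [0.5721, 0.0899, 0.2963]
tool_rot: [[-0.997, 0.077, -0.004], [0.077, 0.997, 0.0], [0.004, -0.0, -1.0]]
ft_force: [0.2, 0.6, -0.5]
grip_width: 0.0596
gripper_force: 0.0
```

```bash
python3 - <<'E'
from h import *
s=st(); go([.572,.0895,.2255],85.6)
im,d,c=grab("wrist"); P=cloud(d,c); print("handle")
m=(P[...,2]>.225)&(P[...,2]<.27)&(P[...,0]>.53)&(P[...,0]<.62)&(P[...,1]>.04)&(P[...,1]<.14); blobs(P,m,20)
for n in("side","scene"):
    im,d,c=grab(n); P=cloud(d,c); hsv=cv2.cvtColor(im,cv2.COLOR_BGR2HSV).astype(int); print(n)
    blobs(P,(d>0)&(hsv[...,2]<60)&(P[...,2]>.008)&(P[...,2]<.04),90)
    print("handle");m=(P[...,2]>.22)&(P[...,2]<.27)&(P[...,0]>.53)&(P[...,0]<.62)&(P[...,1]>.06)&(P[...,1]<.12); blobs(P,m,8)
E
```

```text
t 31.55 p [0.5721 0.0899 0.2963] F [ 0.2  0.6 -0.5] w 0.0596 gf 0.0
[[-0.997, 0.077, -0.004], [0.077, 0.997, 0.0], [0.004, -0.0, -1.0]]
q [ -2.8  22.9  61.9   0.   95.4 -88.4]
phi 85.6 turn z -0.0 xyz units [ 0.   -0.01  1.42]
handle
[274. 223.] 1261 c [568.  91.] sz [32. 15.] a 85.2 z [0.239 0.248 0.25 ] med [0.566 0.091 0.248]
side
[349. 167.] 142 c [ 212. -351.] sz [71. 63.] a 75.3 z [0.009 0.029 0.036] med [ 0.22  -0.335  0.029]
[548. 175.] 106 c [-536. -426.] sz [102.  36.] a 19.7 z [0.009 0.015 0.023] med [-0.527 -0.421  0.015]
[333. 214.] 142 c [266. -76.] sz [ 37. 104.] a 68.2 z [0.008 0.016 0.023] med [ 0.262 -0.076  0.016]
handle
[233. 185.] 60 c [564.  88.] sz [36. 16.] a 88.3 z [0.222 0.245 0.251] med [0.562 0.094 0.245]
scene
[198.  16.] 311 c [1146. 1231.] sz [ 68. 306.] a 86.4 z [0.009 0.024 0.039] med [1.146 1.22  0.024]
[98. 57.] 146 c [ 578. 1245.] sz [ 30. 115.] a 88.2 z [0.008 0.024 0.039] med [0.578 1.244 0.024]
[ 61. 118.] 190 c [233. 960.] sz [111.  28.] a 2.2 z [0.009 0.025 0.039] med [0.237 0.962 0.025]
[317. 306.] 180 c [ 299. -293.] sz [ 16. 133.] a 61.9 z [0.009 0.014 0.02 ] med [ 0.301 -0.296  0.014]
[368. 340.] 174 c [ 308. -465.] sz [31. 53.] a 39.7 z [0.029 0.034 0.038] med [ 0.308 -0.466  0.034]
handle
[285. 138.] 63 c [567.  86.] sz [39. 19.] a 85.2 z [0.223 0.244 0.251] med [0.564 0.083 0.244]
```

No third roller is on the table. I'll pinch the handle at (0.568, 0.091) and swing the lid down.

Call:
{"method": "arm_command", "body": {"turn": [[0,0,0],[0,0,0],[0,0,0],[0,0,0],[0,0,0],[0,0,0],[0,0,0],[0,0,0],[0,0,0]], "xyz": [[0.08,0.03,0.2],[0,0,0.5],[0,0,0.5],[0,0,0.22],[0,0,0],[0,0,0],[0,0,0],[0,0,0],[0,0,0]], "claw": [60,60,60,60,60,30,28,28,28], "squeeze": 25}}

```text
time_s: 32.6
position: [0.569, 0.0896, 0.2293]
tool_rot: [[-0.997, 0.078, 0.003], [0.078, 0.997, -0.005], [-0.004, -0.004, -1.0]]
ft_force: [-1.0, -11.5, 4.7]
grip_width: 0.0309
gripper_force: 29.3
```

Call:
{"method": "arm_command", "body": {"turn": [[0,0,0],[0,0,0],[0,0,0],[0,0,0],[0,0,0],[0,0,0],[0,0,0],[0,0,0],[0,0,0],[0,0,0],[0,0,0]], "xyz": [[0.15,0,0],[0.158,0,0.006],[0.306,0,0.037],[0.3,0,0.067],[0.292,0,0.097],[0.281,0,0.126],[0.267,0,0.153],[0.25,0,0.179],[0.231,0,0.203],[0,0,0],[0,0,0]], "claw": [28,28,28,28,28,28,28,28,28,28,28]}}

```text
time_s: 33.7
position: [0.4563, 0.098, 0.185]
tool_rot: [[-0.997, 0.077, -0.0], [0.077, 0.997, -0.006], [-0.0, -0.006, -1.0]]
ft_force: [-8.0, -15.4, 5.9]
grip_width: 0.0316
gripper_force: 31.7
```

Call:
{"method": "arm_command", "body": {"turn": [[0,0,0],[0,0,0],[0,0,0],[0,0,0],[0,0,0],[0,0,0],[0,0,0],[0,0,0],[0,0,0]], "xyz": [[0.21,0,0.226],[0.186,0,0.245],[0.161,0,0.262],[0.134,0,0.277],[0.105,0,0.289],[0.076,0,0.298],[0.046,0,0.305],[0,0,0.15],[0,0,0]], "claw": [28,28,28,28,28,28,28,28,28]}}

```text
time_s: 34.6
position: [0.4098, 0.1016, 0.0808]
tool_rot: [[-0.997, 0.075, -0.004], [0.075, 0.997, -0.005], [0.004, -0.005, -1.0]]
ft_force: [-8.2, -21.2, 0.2]
grip_width: 0.0317
gripper_force: 33.4
```

Call:
{"method": "arm_command", "body": {"turn": [[0,0,0],[0,0,0],[0,0,0]], "xyz": [[0,0,0.14],[0,0,0],[0,0,0]], "claw": [28,28,28]}}

```text
time_s: 34.9
position: [0.4097, 0.1017, 0.0743]
tool_rot: [[-0.997, 0.075, -0.004], [0.075, 0.997, -0.005], [0.004, -0.005, -1.0]]
ft_force: [-9.7, -21.0, 0.4]
grip_width: 0.031
gripper_force: 33.5
```

Call:
{"method": "arm_command", "body": {"turn": [[0,0,0],[0,0,0],[0,0,0]], "xyz": [[0,0,0.06],[0,0,0],[0,0,0]], "claw": [28,28,28]}}

```text
time_s: 35.2
position: [0.4098, 0.1016, 0.0714]
tool_rot: [[-0.997, 0.075, -0.004], [0.075, 0.997, -0.005], [0.003, -0.005, -1.0]]
ft_force: [-8.8, -20.8, 1.0]
grip_width: 0.0311
gripper_force: 33.5
```

Call:
{"method": "arm_command", "body": {"turn": [[0,0,0],[0,0,0],[0,0,0]], "xyz": [[0,0,0.06],[0,0,0],[0,0,0]], "claw": [28,28,28]}}

```text
time_s: 35.5
position: [0.4101, 0.1016, 0.0694]
tool_rot: [[-0.997, 0.075, -0.002], [0.075, 0.997, -0.005], [0.002, -0.005, -1.0]]
ft_force: [-11.8, -21.4, 14.3]
grip_width: 0.0313
gripper_force: 35.2
```

Call:
{"method": "arm_command", "body": {"turn": [[0,0,0],[0,0,0],[0,0,0],[0,0,0],[0,0,0],[0,0,0],[0,0,0],[0,0,0],[0,0,0],[0,0,0],[0,0,0]], "xyz": [[0,0,0],[0,0,0],[0,0,0],[0,0,-0.4],[0,0,-0.8],[0,0,-0.8],[0,0,-0.8],[0.8,0,0],[0.8,0,0],[0,0,0],[0,0,0]], "claw": [60,60,60,60,60,60,60,60,60,60,60]}}

```text
time_s: 36.6
position: [0.3314, 0.1102, 0.2088]
tool_rot: [[-0.997, 0.076, 0.002], [0.076, 0.997, 0.0], [-0.002, 0.0, -1.0]]
ft_force: [-0.2, 0.6, 0.4]
grip_width: 0.0599
gripper_force: 0.0
```

```bash
python3 - <<'E'
from h import *
st()
for n in("side","scene"):
    im,d,c=grab(n); P=cloud(d,c); hsv=cv2.cvtColor(im,cv2.COLOR_BGR2HSV).astype(int); cv2.imwrite(f"pics/{n}9.png",im)
    for lo,hi in((.0,.2),(-.25,-.06)):
        m=(P[...,2]>.075)&(P[...,2]<.13)&(P[...,0]>.455)&(P[...,0]<.55)&(P[...,1]>lo)&(P[...,1]<hi); p=P[m]
        co=np.linalg.lstsq(np.c_[p[:,:2],np.ones(len(p))],p[:,2],rcond=None)[0]; print(n,lo,len(p),co.round(3),p[:,2].mean().round(4))
im=cv2.imread("pics/side9.png"); cv2.imwrite("pics/fin.png",cv2.resize(im[130:300,200:360],None,fx=3.5,fy=3.5))
E
```

```text
t 36.6 p [0.3314 0.1102 0.2088] F [-0.2  0.6  0.4] w 0.0599 gf 0.0
[[-0.997, 0.076, 0.002], [0.076, 0.997, 0.0], [-0.002, 0.0, -1.0]]
q [ -1.3   2.4 104.5   0.   73.  -86.9]
side 0.0 1357 [-0.002 -0.015  0.092] 0.0898
side -0.25 876 [-0.005 -0.002  0.093] 0.0903
scene 0.0 1202 [ 0.005 -0.004  0.087] 0.0898
scene -0.25 1495 [0.001 0.001 0.09 ] 0.0898
```

View pics/fin.png

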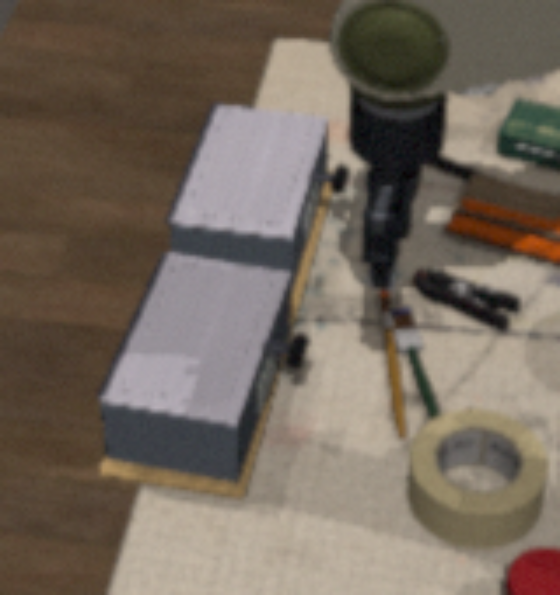

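Both lids lie flat and shut at (270,165) and (200,330), with fitted slopes of about 0, and the arm is clear. Handing in.

```bash
python3 -c "
from rig import env
print(env.close_job())"
```

```text
the job is handed in; nothing more can be done
None
```

The job is handed in, with no verdict returned: the chock and both rollers I found are in the free-lid case (the left one), both lids are shut, and nothing was put in the binding case; I shut its lid right after both stood open, having raised it to about 0.66 rad but not to its stop.

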